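Shut the tap and park its spout over the tumbler

TASK

Put the tap away for the night: with a fingertip, push the tap's side lever round until it is fully shut against its stop pin, then push the spout round until its mouth is over the middle of the open tumbler. Leave the tumbler and everything else on the ledge standing where it is.

Things in the scene. Friction and masses are not known exactly. Their poses are not given: they have to be found in the camera images.
- tap: chrome tap column fixed to the ledge, 42 mm across (foot flange 64), its top (the spout's hub) at 140 mm; origin on the ledge on the column's axis, which is the spout's turning axis. At spout value 0 the spout points along this body's -x
- spout (a joint): swing of the tap's spout about the column's vertical axis, rad, range -1.35 to 1.35; 0 = pointing along -x of tap, growing counter-clockwise seen from above. Needs about 2 N at 110 mm from the axis, and stays where it is left
- spout_outlet (a point): the mouth of the spout, facing down, 150 mm from the column's axis, 104 mm above the ledge. The spout is a level round tube 18 mm thick, its centre line 127 mm above the ledge, running straight from the column's axis to above the mouth; only the nozzle (22 mm across) at its end reaches down
- mixer: fixed chrome base of the tap's side lever: flat round flange 112 mm across, 6 high, a hub 44 across, and one upright stop pin (8 mm thick, up to 72 mm high, 46 mm from the axis); origin on the ledge on the lever's turning axis. The shut lever lies along this body's -x, touching the pin, which stands on its +y side
- lever (a joint): turn of the side lever about its vertical axis, rad, 0 = shut, against the stop pin (hard stop), up to 1.2 = open; growing counter-clockwise seen from above, so it is shut by pushing it clockwise. Needs about 1.6 N at 75 mm from the axis; stays where it is left
- lever_tip (a point): end of the lever's arm on its centre line, 95 mm from the axis and 65 mm above the ledge. The arm is a level round bar 13 mm thick from the hub (42 across, top at 77 mm) to this end
- tumbler: open, empty metal tumbler, 72 mm across at the mouth, 78 tall, loose; origin under its centre. It stands on one of three places under the spout's swing, the soap dish and the cream jar on the others
- soap_dish: clear acrylic soap dish 98 x 68 x 24 with a white soap bar in it, loose; origin under its centre. Bystander near the tap (sizes in mm)
- cream_jar: closed round jar with a flat cap, 60 across, 52 tall, loose; origin under its centre. Bystander near the tap (sizes in mm)
- organiser: closed grey pill organiser, a low bar 36 x 168 x 25 with seven lids, loose; origin under its centre, long along its y. Bystander on the side of the tap where the lever is not (sizes in mm)
- comb: blue comb lying flat, 170 long (along its y), 32 wide, 5 thick; origin underneath near its centre. Bystander between robot and tap (sizes in mm)
- hairbrush: round wooden hairbrush lying flat behind the tap, about 220 long (along its y), 49 thick; bystander (sizes in mm)
- rack: chrome toothbrush rack with four slots, 60 x 150, 98 tall, two toothbrushes standing in it up to 185 mm; origin under its centre. Bystander behind the tap (sizes in mm)
Things that resemble listed ones, but are neither listed nor needed, are in the scene too. Leave any pink look-alike of the mixer alone.

How it is judged (in metres and radians):
On the way, in this order (a step that is already met when the one before it is completed fails the run):
1. the side lever is fully shut (value of joint lever below 0.06 rad), for 0.2 s.
2. then the spout's mouth is over the middle of the tumbler (value of joint lever below 0.06 rad and horizontal distance between spout_outlet and tumbler below 0.02 m), for 0.2 s.
At the end, for the whole second after the job is handed in: the lever is within 0.06 rad of its stop and the spout's mouth within 20 mm (level) of the tumbler's axis, both at rest, the tumbler standing upright on the ledge where it stood (all of step 2 and angle between tumbler's own z axis and vertical below 0.1 rad and height (world z) of tumbler below 0.006 m and velocity of joint spout between -0.05 and 0.05 rad/s and velocity of joint lever between -0.05 and 0.05 rad/s); the robot touches nothing.
It fails at once if the tumbler is shoved, lifted or carried (more than 12 mm) or tipped (distance of tumbler from where it was at the start of the episode above 0.012 m or angle between tumbler's own z axis and vertical above 0.25 rad).
It fails at once if a bystander (soap dish, jar, organiser, comb, hairbrush or rack) is shoved, lifted or carried more than 15 mm (distance of any of soap_dish, cream_jar, organiser, comb, hairbrush, rack from where it was at the start of the episode above 0.015 m).
It also fails if it takes over 51 s, if anything falls off the work surface, if the arm or the gripper's body presses on something with over 40 N, if the wrist force passes 120 N, or if a joint passes its speed limit or range.

ROBOT

A 7-joint arm with a two-finger parallel gripper is mounted at the origin on the work surface. World frame = base frame: x ahead of the robot, y to its left, z up, the work surface at z = 0. Lengths are in mm, angles in rad, forces in N, time in s.
With the tool pointing down it reaches from about 400 to 900 mm from the base axis. Payload 5.5 kg.
Tool frame: the origin (TCP) lies at the very end of the fingers, on their centre line; the grasp point (between the pads) lies env.hold_point_z behind it (env.hold_point_z is the distance from the TCP to the grasp point, in mm); y points along the fingers, x is the direction in which the jaws open and shut, and the axes are right-handed (so a half turn about y gives the same grasp; the last joint's range is limited). The gripper opens to 92 mm and grips with 3 to 60 N. Pads are 19 mm wide; open, the fingers measure 130 mm over their backs; the gripper's body (75 mm by 190 mm) begins 47 mm behind the grasp point.
Start: joints at [1.534, 0.501, -0.427, 1.55, 0.221, 1.138, -0.21], TCP at [191.997, -620.997, 226.729] pointing down, gripper open.
Joint ranges: [-2.88, 2.88], [-0.31, 2.03], [-1.54, 1.56], [0.2, 2.42], [-1.41, 4.55], [0.19, 2.02], [-2.57, 2.57]. Speed limits (rad/s): [2.57, 2.57, 3.14, 3.14, 3.14, 3.14, 3.14].

INTERFACE

Orientations are given as a unit quaternion [w, x, y, z].
In Python, from plant import env gives the robot as it stands.
- The arm moves only by the tool servo_tool, never from a script. Its argument "moves" is text: rows parted by semicolons, each of 7 numbers parted by spaces: the shift along the world's x, y, z in mm, then the turn, a rotation vector about the world's x, y, z in rad, then the gripper's target within -1 to 1 (shut at 1, half-way at 0, fully open at -1). In form: tx ty tz ax ay az claw; .... A call has 1 to 20 rows; each row shifts and turns the commanded pose from where the row before left it; what a row does not reach is not made up. A row lasts 1/10 s, in which the tool goes at most 50 mm and 8.59 degrees, less where a joint would pass 70% of its speed; a pose out of reach is approached as far as the arm can. A call with a gripper value outside its range is refused whole. The fingers move at their own pace and stop on an object; "grip_force" is the grip in N (left out, the last holds). Time passes only in rows, so rows that do not move let the fingers close. It gives the time, the measured TCP pose, the force and the opening at its end, in the units of the state.
- env.sense(): the state, without advancing time (a new reading comes with each control period).
- env.get_image(name): name is "scene" or "top" or "wrist"; returns (picture, depth): 384x512x3 uint8, red, green, blue; 384x512 float32, mm along the optical axis (not along the pixel's ray), 0 where there is no reading.
- env.camera_model(name): a dict with "fx", "fy", "cx", "cy" (pixels), "k1" (the pictures are not rectified: a ray, as slopes to the right and down, at radius r is drawn at 1 + k1 r^2 times it, then the intrinsics apply), "R" (3x3) and "t" (3): a world point X has camera coordinates R X + t. Camera axes: x right, y down, z forward; pixel columns grow to the right and rows downward; lengths in mm; the calibration is good to about 2 mm. A picture is of the moment at which its call begins: read the wrist's pose just before it. camera_model takes no time and is no camera call; for the wrist camera it gives the pose at the moment of the call.
- env.hand_in(): hands the job in, once; it reports no verdict.
Trained networks look in the newest picture that a camera, given by its name, has taken for a name from the list of things; names that differ only in an ending like _2 or _b are one class to them, and where a whole thing is asked for, a point or a joint stands for the part that bears it (a point fixed in the world has none). Each returns a list of dicts, best first, with "score" (0 to 1); they miss things now and then, are a little off and sometimes report something else, mostly with a low value. They report only what shows in the picture. A call takes as long as a camera call. They do not tell look-alikes from the thing itself.
- env.spot_in(camera, target): "rect" ([left, top, width, height] as shares, 0 to 1, of the picture: columns of its width, rows of its height, round what is visible of it).
- env.tip_of(camera, target): "position" ([column, row] as shares, 0 to 1, of the picture: columns of its width, rows of its height: a listed point, or the origin of a listed thing).
The state is a dict: "time": time; "q": joint angles; "dq": joint speeds; "joint_efforts": joint torques, N m; "tcp_pos": TCP position; "tcp_rot": TCP orientation; "ft_force": force on the tool from outside, world axes, zero at the start; "torque": the same for the moment, N m; "width": opening from 0.0 (shut) to 1.0 (fully open).
Only numpy, scipy, OpenCV 4.12 (cv2) and the standard library are available. Lean on these libraries where they do the work, as an engineer would, in place of code of your own. Each camera call takes 0.05 s, during which the arm holds its last target. There are 200 camera calls.

## Working session

There is one attempt and no reset: what is moved stays moved. The work goes in short steps, Python scripts to look and compute and a tool call to move; the robot and the scene stay as the last step left them, time stands still between calls to the robot, and variables do not carry over. Pictures are saved under pics/ and viewed, about 8 in all and at most 12, crops included, and the job is handed in when it is done.

Besides the shell and the picture viewer there is one more tool, called after "Call:" in YAML: its name, and indented under it one key for each argument. servo_tool: Moves the arm, as the interface text tells. Its arguments: {"type":"object","properties":{"moves":{"type":"string"},"grip_force":{"type":"number"}},"required":["moves"]}

```bash
mkdir -p pics
cat > h.py <<'E'
import numpy as np, cv2
from plant import env
def ray(m,u,v):
    d=np.array([(u-m['cx'])/m['fx'],(v-m['cy'])/m['fy']]); p=d.copy()
    for _ in range(20): p=d/(1+m['k1']*(p@p))
    return p
def at_z(m,u,v,z):
    R=np.array(m['R']);t=np.array(m['t']);p=ray(m,u,v)
    c=-R.T@t; d=R.T@np.array([p[0],p[1],1]); return c+d*(z-c[2])/d[2]
def at_depth(m,u,v,dep):
    R=np.array(m['R']);t=np.array(m['t']);p=ray(m,u,v)
    return R.T@(np.array([p[0],p[1],1])*dep-t)
def proj(m,X):
    c=np.array(m['R'])@np.array(X,float)+np.array(m['t']); p=c[:2]/c[2]; p=p*(1+m['k1']*(p@p))
    return np.array([p[0]*m['fx']+m['cx'],p[1]*m['fy']+m['cy']])
E
python3 - <<'E'
from h import *
s=env.sense(); print(s['time'],s['tcp_pos'],s['tcp_rot'],s['width'],env.hold_point_z)
for n in('scene','top'):
    im,d=env.get_image(n); m=env.camera_model(n)
    cv2.imwrite(f'pics/{n}0.png',im[:,:,::-1]); np.savez(f'{n}0.npz',im=im,d=d)
    print(n,-np.array(m['R']).T@np.array(m['t']),m['fx'],m['k1'])
    for t in['tap','mixer','tumbler','spout_outlet','lever_tip','soap_dish','cream_jar','organiser','comb']:
        for r in env.tip_of(n,t)[:3]:
            u,v=r['position'][0]*512,r['position'][1]*384
            z={'spout_outlet':104,'lever_tip':65}.get(t,0)
            print(t,round(r['score'],2),np.round([u,v]),np.round(at_z(m,u,v,z)))
print(env.sense()['time'])
E
```

```text
0.0 [ 191.71458303 -620.32760834  225.66537851] [ 0.56950838 -0.56866285  0.4202421  -0.4191412 ] 1.00042295330001 18.8
scene [1211.10694918  781.04525593 1206.37289456] 496.88147557848055 0.05201086842586142
tap 0.82 [223. 192.] [641. -43.   0.]
mixer 0.9 [353. 309.] [629. 495.   0.]
mixer 0.82 [334. 245.] [520. 322.   0.]
mixer 0.74 [352. 189.] [321. 215.   0.]
tumbler 0.7 [277. 196.] [521.  80.   0.]
spout_outlet 0.78 [239. 137.] [ 508. -116.  104.]
lever_tip 0.87 [367. 222.] [430. 357.  65.]
lever_tip 0.79 [398. 309.] [575. 583.  65.]
lever_tip 0.66 [383. 186.] [291. 296.  65.]
soap_dish 0.91 [222. 159.] [ 554. -158.    0.]
cream_jar 0.85 [255. 171.] [504. -46.   0.]
organiser 0.67 [201. 137.] [ 542. -288.    0.]
comb 0.92 [285. 161.] [400. -12.   0.]
top [ 467.3245338    84.13423709 1072.42948722] 369.76588505328675 0.011984029019380478
tap 0.7 [300. 166.] [647. -36.   0.]
mixer 0.85 [120. 170.] [622. 493.   0.]
mixer 0.74 [264. 210.] [516.  66.   0.]
mixer 0.62 [174. 206.] [519. 330.   0.]
tumbler 0.94 [264. 209.] [519.  68.   0.]
spout_outlet 0.86 [335. 211.] [ 511. -116.  104.]
lever_tip 0.74 [173. 286.] [302. 308.  65.]
lever_tip 0.73 [158. 239.] [426. 353.  65.]
lever_tip 0.55 [ 78. 178.] [586. 583.  65.]
soap_dish 0.58 [339. 193.] [ 569. -149.    0.]
soap_dish 0.34 [307. 216.] [501. -57.   0.]
soap_dish 0.25 [298. 165.] [648. -29.   0.]
cream_jar 0.83 [306. 215.] [503. -55.   0.]
organiser 0.64 [387. 204.] [ 541. -285.    0.]
comb 0.79 [283. 248.] [407.  10.   0.]
1.0
```

```bash
python3 -c "
import cv2
cv2.imwrite('pics/both0.png',cv2.resize(cv2.imread('pics/top0.png'),(800,600),interpolation=2))"
```

```text
(no output)
```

View pics/both0.png

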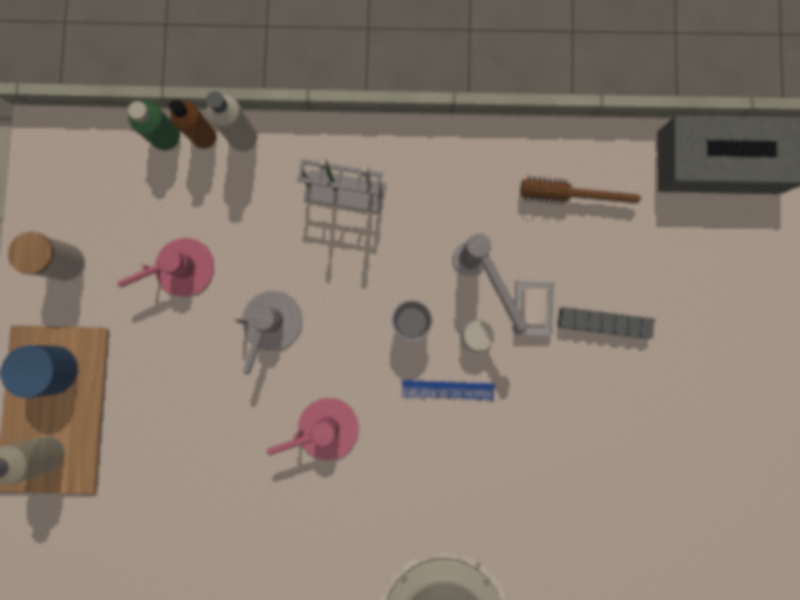

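View pics/scene0.png

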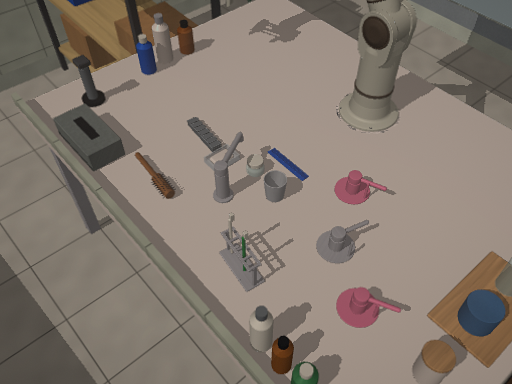

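Chrome mixer at top-view (268,320), between two pink look-alikes at (180,265) and (325,430). The chrome one fits "chrome base". Its lever points toward the robot, with the stop pin to its left (+y) at about (241,321). The spout points to (520,328), over the soap dish; the jar is at (478,335) and the tumbler at (411,320). Next I'll refine these with depth and confirm in a crop.

Run:
```python
from h import *
from scipy.spatial.transform import Rotation as Ro
s=env.sense(); q=s['tcp_rot']; print(np.round(Ro.from_quat([q[1],q[2],q[3],q[0]]).as_matrix(),2))
for n in('top','scene'):
    f=np.load(f'{n}0.npz'); d=f['d']; m=env.camera_model(n)
    P=np.array([[at_depth(m,u+0.,v+0.,d[v,u]) if d[v,u]>0 else [np.nan]*3 for u in range(512)] for v in range(384)])
    np.save(f'P{n}.npy',P); P=P.reshape(-1,3)
    def sel(c,r,z0,z1): 
        return P[(np.hypot(P[:,0]-c[0],P[:,1]-c[1])<r)&(P[:,2]>z0)&(P[:,2]<z1)]
    def rep(l,A): print(n,l,len(A),np.round(np.nanmean(A,0)) if len(A) else '', np.round((A.min(0)+A.max(0))/2) if len(A) else '')
    rep('mixflange',sel((519,328),80,3,12))
    rep('hub top',sel((519,328),35,72,84))
    A=sel((519,328),125,55,76); A=A[np.hypot(A[:,0]-519,A[:,1]-328)>28]; print(np.round(A[::max(1,len(A)//25)]).tolist())
    rep('tumbler rim',sel((519,66),60,70,90))
    rep('tap top',sel((646,-38),40,134,150))
    A=sel((575,-75),120,120,142);A=A[np.hypot(A[:,0]-646,A[:,1]+38)>35]; print(np.round(A[::max(1,len(A)//15)]).tolist())
    rep('jar',sel((503,-50),45,45,60))
t=cv2.imread('pics/top0.png')[170:270,120:280]; s2=cv2.imread('pics/scene0.png')[180:280,280:440]
cv2.imwrite('pics/crop1.png',np.vstack([cv2.resize(t,(480,300),interpolation=2),cv2.resize(s2,(480,300),interpolation=2)]))
```

```text
[[ 0.3   0.    0.96]
 [-0.96  0.    0.3 ]
 [ 0.   -1.    0.  ]]
top mixflange 1038 [523. 325.   7.] [520. 328.   7.]
top hub top 193 [520. 329.  77.] [515. 330.  77.]
[[520.0, 379.0, 70.0], [518.0, 372.0, 64.0], [494.0, 343.0, 68.0], [491.0, 332.0, 68.0], [488.0, 334.0, 69.0], [486.0, 335.0, 65.0], [483.0, 334.0, 67.0], [480.0, 335.0, 73.0], [477.0, 337.0, 67.0], [475.0, 336.0, 68.0], [472.0, 338.0, 69.0], [469.0, 338.0, 70.0], [467.0, 339.0, 67.0], [464.0, 342.0, 66.0], [461.0, 343.0, 71.0], [458.0, 343.0, 70.0], [456.0, 345.0, 73.0], [453.0, 347.0, 73.0], [450.0, 348.0, 71.0], [447.0, 347.0, 72.0], [445.0, 350.0, 72.0], [442.0, 350.0, 73.0], [439.0, 353.0, 72.0], [437.0, 355.0, 71.0], [434.0, 355.0, 73.0], [431.0, 355.0, 70.0], [429.0, 354.0, 74.0], [426.0, 352.0, 71.0]]
top tumbler rim 118 [526.  71.  78.] [525.  72.  77.]
top tap top 232 [642. -36. 140.] [638. -36. 140.]
[[618.0, -59.0, 129.0], [606.0, -53.0, 138.0], [599.0, -52.0, 131.0], [594.0, -69.0, 134.0], [586.0, -66.0, 137.0], [578.0, -68.0, 139.0], [571.0, -69.0, 132.0], [563.0, -69.0, 132.0], [559.0, -87.0, 132.0], [551
[... 797 characters left out ...]
65.0, 350.0, 62.0], [487.0, 345.0, 73.0], [492.0, 342.0, 70.0], [492.0, 343.0, 65.0], [515.0, 374.0, 68.0], [517.0, 380.0, 71.0], [523.0, 375.0, 62.0], [519.0, 380.0, 58.0]]
scene tumbler rim 120 [525.  70.  76.] [526.  71.  77.]
scene tap top 140 [645. -33. 139.] [640. -34. 140.]
[[515.0, -114.0, 131.0], [521.0, -101.0, 136.0], [535.0, -99.0, 137.0], [523.0, -94.0, 129.0], [541.0, -92.0, 134.0], [532.0, -88.0, 127.0], [548.0, -83.0, 132.0], [563.0, -84.0, 133.0], [557.0, -73.0, 133.0], [568.0, -74.0, 131.0], [584.0, -72.0, 134.0], [576.0, -64.0, 131.0], [593.0, -61.0, 137.0], [605.0, -65.0, 133.0], [598.0, -55.0, 131.0], [609.0, -51.0, 133.0]]
scene jar 180 [505. -46.  51.] [504. -46.  52.]
```

View pics/crop1.png

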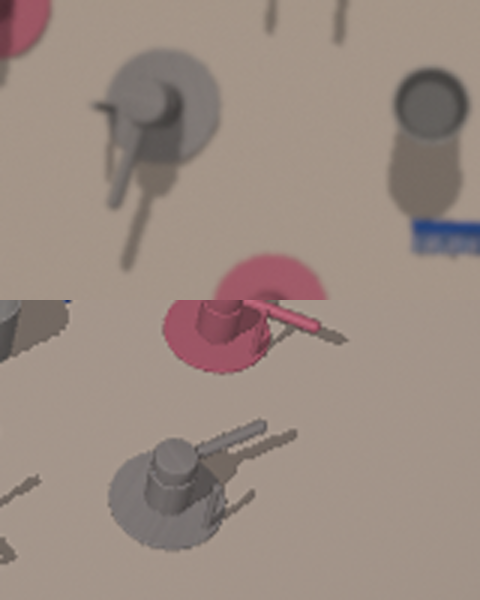

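The crop confirms it: the grey chrome mixer has its pin at +y, about world (519,375), and both neighbours are pink. Mixer axis is about (520,328) and the lever now points at about 165°. With the pin at about 91°, shut should be about 104°. I'll carry the shut gripper over high.

Call:
servo_tool:
  moves: "31 32 0 0 0 0.05 1;31 32 0 0 0 0.05 1;31 32 0 0 0 0.05 1;31 32 0 0 0 0.05 1;31 32 0 0 0 0.05 1;31 32 0 0 0 0.05 1;31 32 0 0 0 0.05 1;31 32 0 0 0 0.05 1;31 32 0 0 0 0.05 1;31 32 0 0 0 0.05 1"
  grip_force: 20

```text
time: 2.0
tcp_pos: [503.1, -299.8, 227.1]
tcp_rot: [-0.655, 0.656, -0.265, 0.266]
ft_force: [0.8, -0.3, 0.6]
width: 0.181
```

Call:
servo_tool:
  moves: "-5 43 0 0 0 0.037 1;-5 43 0 0 0 0.037 1;-5 43 0 0 0 0.037 1;-5 43 0 0 0 0.037 1;-5 43 0 0 0 0.037 1;-5 43 0 0 0 0.037 1;-5 43 0 0 0 0.037 1;-5 43 0 0 0 0.037 1;-5 43 0 0 0 0.037 1;-5 43 0 0 0 0.037 1;-5 43 0 0 0 0.037 1;-5 43 0 0 0 0.037 1;-5 43 0 0 0 0.037 1;-5 43 0 0 0 0.037 1;0 0 0 0 0 0 1;0 0 0 0 0 0 1"

```text
time: 3.6
tcp_pos: [431.2, 302.5, 226.7]
tcp_rot: [0.702, -0.701, 0.088, -0.088]
ft_force: [0.5, -0.7, -0.2]
width: 0.002
```

Run:
```python
from h import *
from scipy.spatial.transform import Rotation as Ro
s=env.sense(); q=s['tcp_rot']; print(np.round(Ro.from_quat([q[1],q[2],q[3],q[0]]).as_matrix(),2),np.round(s['q'],2))
m=env.camera_model('wrist');im,d=env.get_image('wrist'); 
tp=s['tcp_pos']; print(proj(m,tp))
for l,X in {'mix':(520,328,77),'tip':(428,353,65),'pin':(519,375,72)}.items(): print(l,proj(m,X))
for t in('mixer','lever_tip'):
  for r in env.tip_of('wrist',t):
    u,v=r['position'][0]*512,r['position'][1]*384; print(t,r['score'],u,v,at_z(m,u,v,65 if t[0]=='l' else 0))
cv2.imwrite('pics/w1.png',im[:,:,::-1])
```

```text
[[ 0.97 -0.    0.25]
 [-0.25  0.    0.97]
 [-0.   -1.    0.  ]] [ 0.14  0.41 -0.99  1.85  0.38  1.09 -1.25]
[256.57583443 238.40100223]
mix [327.79694964 138.92260761]
tip [243.43889985 136.55927616]
pin [318.38547318  96.29603734]
mixer 0.87 315.1872 133.2096 [521.40710751 326.82445271   0.        ]
mixer 0.78 203.9808 232.704 [3.24505777e+02 2.19445312e+02 5.68434189e-14]
lever_tip 0.86 244.992 136.3968 [429.80176643 352.73215093  65.        ]
lever_tip 0.63 153.2928 204.9024 [296.10465428 299.26980987  65.        ]
```

View pics/w1.png

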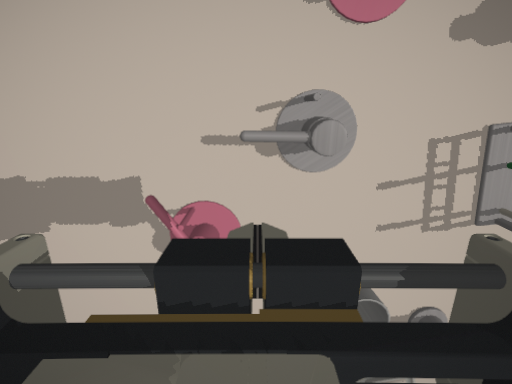

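The wrist view shows the chrome lever from its hub at (325,137) to its tip at (243,136), the pin at (312,97), and a pink one below at (205,220). All are within about 2 mm of my estimates. I'll descend beside the lever and push round an arc, turning with it.

Call:
servo_tool:
  moves: "0 0 -36 0 0 0 1;0 0 -36 0 0 0 1;0 0 -36 0 0 0 1;0 0 -36 0 0 0 1;0 0 -36 0 0 0 1;0 0 0 0 0 0 1;2 8 0 0 0 0 1;2 8 0 0 0 0 1;2 8 0 0 0 0 1;1.5 4 0 0 0 0 1"

```text
time: 4.75
tcp_pos: [440.7, 331.2, 48.5]
tcp_rot: [0.702, -0.7, 0.088, -0.09]
ft_force: [0.0, 0.2, 0.8]
width: 0.005
```

Call:
servo_tool:
  moves: "1 7 0 0 0 -0.087 1;1 7 0 0 0 -0.087 1;2.2 6.6 0 0 0 -0.087 1;2.2 6.6 0 0 0 -0.087 1;3.4 6.2 0 0 0 -0.087 1;3.4 6.2 0 0 0 -0.087 1;4.4 5.5 0 0 0 -0.087 1;4.4 5.5 0 0 0 -0.087 1;5.3 4.7 0 0 0 -0.087 1;5.3 4.7 0 0 0 -0.087 1"

```text
time: 5.75
tcp_pos: [471.3, 390.2, 47.4]
tcp_rot: [0.598, -0.598, 0.377, -0.377]
ft_force: [-2.2, -0.6, 0.8]
width: 0.003
```

```bash
cat > look.py <<'E'
from h import *
import sys
print(np.round(env.sense()['q'],2))
for n in('top','scene'):
    im,d=env.get_image(n); m=env.camera_model(n); cv2.imwrite(f'pics/{n}{sys.argv[1]}.png',im[:,:,::-1])
    vs,us=np.nonzero(d>0); P=np.array([at_depth(m,u,v,d[v,u]) for v,u in zip(vs,us)])
    r=np.hypot(P[:,0]-520,P[:,1]-328); A=P[(r>55)&(r<100)&(P[:,2]>58)&(P[:,2]<76)]
    if len(A): a=np.degrees(np.arctan2(A[:,1]-328,A[:,0]-520)); print(n,'lever ang',len(A),np.median(a),np.histogram(a,bins=range(80,181,10))[0])
    r=np.hypot(P[:,0]-643,P[:,1]+36); A=P[(r>40)&(r<155)&(P[:,2]>122)&(P[:,2]<140)&(P[:,0]<640)]
    if len(A): a=np.degrees(np.arctan2(A[:,1]+36,A[:,0]-643))%360; print(n,'spout ang',len(A),np.median(a))
    for t,z in(('lever_tip',65),('spout_outlet',104),('tumbler',0)):
        for r in env.tip_of(n,t)[:3]:
            u,v=r['position'][0]*512,r['position'][1]*384; X=at_z(m,u,v,z); print(t,round(r['score'],2),np.round(X,1),np.round(np.degrees(np.arctan2(X[1]-328,X[0]-520))) if t[0]=='l' else '')
E
python3 look.py 1
```

```text
[-0.32  0.7  -0.57  1.77  0.49  0.82 -2.24]
top lever ang 5 110.4944489100273 [0 0 2 3 0 0 0 0 0 0]
top spout ang 316 207.42192429349234
lever_tip 0.86 [580.2 589.2  65. ] 77.0
spout_outlet 0.92 [ 513.8 -107.6  104. ] 
tumbler 0.55 [516.   67.6   0. ] 
tumbler 0.34 [647.2 -33.    0. ] 
scene lever ang 107 113.00990405411237 [ 0  0 26 71 10  0  0  0  0  0]
scene spout ang 162 206.7469253061455
lever_tip 0.92 [572.3 584.6  65. ] 78.0
lever_tip 0.67 [483.9 412.8  65. ] 113.0
spout_outlet 0.42 [470.9  55.8 104. ] 
tumbler 0.89 [521.   75.2   0. ]
```

Lever at about 113°. The last joint is near its range, so I'll continue without turning, in small steps, and watch the force.

Call:
servo_tool:
  moves: "3 1.9 0 0 0 0 1;3 1.8 0 0 0 0 1;2.5 1.4 0 0 0 0 1"

```text
time: 6.45
tcp_pos: [479.7, 393.0, 46.4]
tcp_rot: [-0.597, 0.6, -0.377, 0.376]
ft_force: [-8.2, -5.5, 7.4]
width: 0.002
```

Call:
servo_tool:
  moves: "2 1 0 0 0 0 1"

```text
time: 6.55
tcp_pos: [479.8, 393.1, 46.1]
tcp_rot: [-0.596, 0.601, -0.377, 0.376]
ft_force: [-12.5, -6.7, 9.7]
width: 0.001
```

Call:
servo_tool:
  moves: "2 0.5 0 0 0 0 1"

```text
time: 6.65
tcp_pos: [479.9, 393.1, 46.0]
tcp_rot: [-0.595, 0.602, -0.378, 0.375]
ft_force: [-17.2, -9.9, 14.3]
width: 0.004
```

Call:
servo_tool:
  moves: "-20 -5 0 0 0 0 1;-20 -5 0 0 0 0 1;-30 -10 20 0 0 0.05 1;-20 -30 40 0 0 0.08 1;-20 -40 40 0 0 0.1 1;0 -45 40 0 0 0.1 1;0 -45 40 0 0 0.1 1"

```text
time: 7.35
tcp_pos: [379.5, 241.9, 202.4]
tcp_rot: [0.665, -0.665, 0.241, -0.241]
ft_force: [1.7, -1.0, 1.2]
width: 0.008
```

```bash
python3 look.py 2
python3 - <<'E'
from h import *
s=env.sense(); m=env.camera_model('wrist');im,d=env.get_image('wrist'); cv2.imwrite('pics/w2.png',im[:,:,::-1])
print(s['tcp_pos'],[np.round(proj(m,X)) for X in((520,328,77),(519,375,72))])
for r in env.tip_of('wrist','lever_tip'):
    u,v=r['position'][0]*512,r['position'][1]*384; X=at_z(m,u,v,65); print(r['score'],u,v,X,np.degrees(np.arctan2(X[1]-328,X[0]-520)))
a=cv2.imread('pics/scene2.png')[190:290,290:450]; b=cv2.imread('pics/top2.png')[160:260,110:270]
cv2.imwrite('pics/crop2.png',np.hstack([np.vstack([cv2.resize(x,(400,250),interpolation=2) for x in(b,a)]),cv2.resize(im[:,:,::-1],(400,500))]))
E
```

```text
[ 0.16  0.23 -0.88  2.05  0.22  0.96 -1.52]
top lever ang 77 107.0931261132942 [ 0  0 59 18  0  0  0  0  0  0]
top spout ang 314 207.41884403941805
lever_tip 0.63 [488.6 420.4  65. ] 109.0
lever_tip 0.55 [574.9 589.1  65. ] 78.0
spout_outlet 0.61 [ 501.3 -109.4  104. ] 
spout_outlet 0.46 [ 529.5 -249.4  104. ] 
spout_outlet 0.25 [642.8 -20.6 104. ] 
tumbler 0.89 [516.3  68.8   0. ] 
tumbler 0.27 [ 553.  -161.6    0. ] 
scene lever ang 76 104.87785237025378 [ 0  1 72  3  0  0  0  0  0  0]
scene spout ang 167 206.71171234828563
lever_tip 0.91 [577.2 583.3  65. ] 77.0
lever_tip 0.74 [489.6 418.6  65. ] 109.0
lever_tip 0.69 [292.5 301.2  65. ] -173.0
spout_outlet 0.78 [ 514.2 -109.   104. ] 
tumbler 0.74 [523.2  84.    0. ] 
[378.75245206 244.03342841 200.42176698] [array([317.,  21.]), array([283., -24.])]
```

View pics/crop2.png

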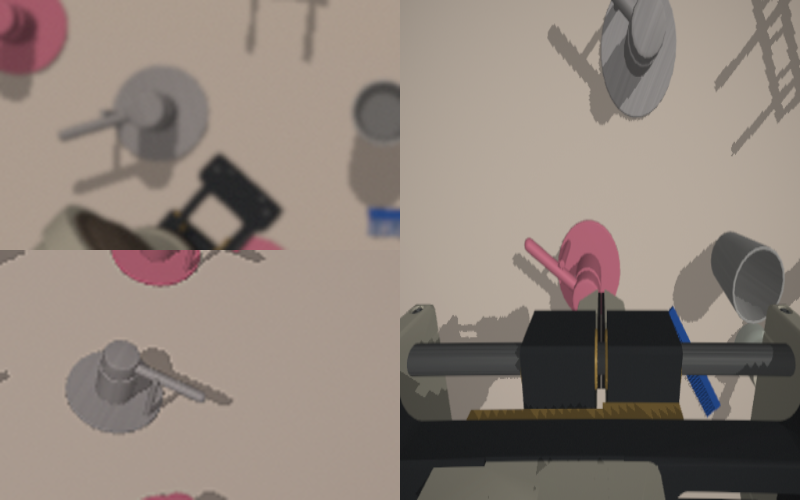

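The lever lies against the pin in all views. The force rose to about 20 N with no motion over the last 3 mm commanded, so it is hard against the stop. The spout now points at about 208° and the tumbler is at about 137°. I'll go round to the spout's -y side, high.

Call:
servo_tool:
  moves: "19.4 -37.2 3 0 0 0.119 1;19.4 -37.2 3 0 0 0.119 1;19.4 -37.2 3 0 0 0.119 1;19.4 -37.2 3 0 0 0.119 1;19.4 -37.2 3 0 0 0.119 1;19.4 -37.2 0 0 0 0.119 1;19.4 -37.2 0 0 0 0.119 1;19.4 -37.2 0 0 0 0.119 1;19.4 -37.2 0 0 0 0.119 1;19.4 -37.2 0 0 0 0.119 1;0 0 0 0 0 0 1"

```text
time: 8.95
tcp_pos: [575.3, -135.9, 214.1]
tcp_rot: [-0.687, 0.687, 0.169, -0.17]
ft_force: [-0.7, -0.5, -1.0]
width: 0.005
```

Run:
```python
from h import *
from scipy.spatial.transform import Rotation as Ro
s=env.sense(); q=s['tcp_rot']; M=Ro.from_quat([q[1],q[2],q[3],q[0]]).as_matrix(); print(s['tcp_pos'],np.degrees(np.arctan2(M[1,2],M[0,2])),np.round(s['q'],2))
C=np.array([643,-36.])
for th0 in(208,):
  for th in range(208,130,-6):
    t=np.radians(th);u=np.array([np.cos(t),np.sin(t)]);p=np.array([u[1],-u[0]]); print(th,np.round(C+105*u-18.5*p,1))
```

```text
[ 575.3221327  -135.88879573  214.1100405 ] 117.71259751028674 [ 0.82  0.51 -0.86  1.71  0.43  1.12  0.32]
208 [ 559.  -101.6]
202 [552.6 -92.5]
196 [547.2 -82.7]
190 [542.8 -72.5]
184 [539.5 -61.8]
178 [537.4 -50.8]
172 [536.4 -39.7]
166 [536.6 -28.5]
160 [538.  -17.5]
154 [540.5  -6.6]
148 [544.2   4. ]
142 [548.9  14.1]
136 [554.6  23.6]
```

Call:
servo_tool:
  moves: "0 0 -26 0 0 0 1;0 0 -26 0 0 0 1;0 0 -26 0 0 0 1;0 0 -26 0 0 0 1;0 0 0 0 0 0 1;-4 8 0 0 0 0 1;-4 8 0 0 0 0 1;-4 8 0 0 0 0 1;-4 8 0 0 0 0 1"

```text
time: 9.85
tcp_pos: [558.2, -97.3, 113.5]
tcp_rot: [-0.685, 0.687, 0.172, -0.171]
ft_force: [0.7, -3.7, 1.3]
width: 0.007
```

Call:
servo_tool:
  moves: "-6.4 9.1 0 0 0 -0.105 1;-5.4 9.8 0 0 0 -0.105 1;-4.4 10.2 0 0 0 -0.105 1;-3.3 10.7 0 0 0 -0.105 1;-2.1 11 0 0 0 -0.105 1;-1 11.1 0 0 0 -0.105 1;0.2 11.2 0 0 0 -0.105 1;1.4 11 0 0 0 -0.105 1;2.5 10.9 0 0 0 -0.105 1;1.8 5.3 0 0 0 -0.052 1;0 0 0 0 0 0 1"

```text
time: 10.95
tcp_pos: [541.2, 4.0, 113.0]
tcp_rot: [0.685, -0.684, 0.177, -0.178]
ft_force: [0.1, -0.1, -0.5]
width: 0.004
```

```bash
python3 look.py 3
```

```text
[ 0.42  0.49 -0.59  1.92  0.36  0.84 -0.87]
top lever ang 77 107.23854515229128 [ 0  0 61 16  0  0  0  0  0  0]
lever_tip 0.75 [296.7 307.6  65. ] -175.0
lever_tip 0.55 [489.  417.5  65. ] 109.0
lever_tip 0.53 [585.9 591.3  65. ] 76.0
spout_outlet 0.26 [ 545.5 -131.   104. ] 
tumbler 0.81 [517.8  65.5   0. ] 
scene lever ang 76 104.54778824463506 [ 0  1 72  3  0  0  0  0  0  0]
scene spout ang 266 144.33360664278462
lever_tip 0.96 [577.  585.2  65. ] 78.0
lever_tip 0.71 [287.6 299.6  65. ] -173.0
lever_tip 0.65 [495.1 418.1  65. ] 105.0
spout_outlet 0.76 [519.9  37.8 104. ] 
tumbler 0.73 [510.1  75.6   0. ] 
tumbler 0.37 [456.5 -26.6   0. ]
```

Spout at about 148–149°, target about 138.5°. I'll push most of the rest, back away, and look.

Call:
servo_tool:
  moves: "2 5.2 0 0 0 -0.05 1;2.5 5.1 0 0 0 -0.05 1;3 5.1 0 0 0 -0.05 1;0 0 0 0 0 0 1;-10 -20 0 0 0 0 1;-5 -40 0 0 0 0 1;0 -40 20 0 0 0 1;0 -45 20 0 0 0 1;0 -45 20 0 0 0 1;0 -45 0 0 0 0 1;0 0 0 0 0 0 1"

```text
time: 12.45
tcp_pos: [532.3, -226.4, 172.6]
tcp_rot: [-0.667, 0.669, -0.231, 0.233]
ft_force: [-1.6, -0.3, -0.8]
width: 0.004
```

```bash
python3 look.py 4
python3 - <<'E'
from h import *
a=cv2.imread('pics/scene4.png')[110:210,190:320]; b=cv2.imread('pics/top4.png')[140:240,210:340]
cv2.imwrite('pics/crop4.png',np.hstack([cv2.resize(x,(400,308),interpolation=2) for x in(b,a)]))
for n in('top','scene'):
    m=env.camera_model(n); im,d=env.get_image(n)
    vs,us=np.nonzero(d>0); P=np.array([at_depth(m,u,v,d[v,u]) for v,u in zip(vs,us)])
    r=np.hypot(P[:,0]-525,P[:,1]-71); A=P[(r<50)&(P[:,2]>60)&(P[:,2]<88)]; print(n,'rim',len(A),np.round((A.min(0)+A.max(0))/2,1))
    r=np.hypot(P[:,0]-643,P[:,1]+36); A=P[(r>30)&(r<175)&(P[:,2]>118)&(P[:,2]<142)&(P[:,1]>-20)]
    if len(A): l=cv2.fitLine(A[:,:2].astype(np.float32),cv2.DIST_HUBER,0,.01,.01).ravel(); print('spout line',np.round(l,2),len(A), 'max r',np.hypot(A[:,0]-643,A[:,1]+36).max())
E
```

```text
[ 0.77  0.45 -0.53  1.79  0.27  0.98 -0.54]
top lever ang 74 107.15541538376843 [ 0  0 57 17  0  0  0  0  0  0]
top spout ang 310 138.25596887544972
lever_tip 0.74 [486.6 414.8  65. ] 111.0
lever_tip 0.61 [582.9 591.7  65. ] 77.0
lever_tip 0.55 [294.5 302.1  65. ] -173.0
spout_outlet 0.73 [523.   61.5 104. ] 
spout_outlet 0.55 [508.8  64.8 104. ] 
tumbler 0.69 [508.3  63.5   0. ] 
scene lever ang 77 104.5691437970653 [ 0  2 74  1  0  0  0  0  0  0]
scene spout ang 238 135.85619898548515
lever_tip 0.83 [577.4 587.7  65. ] 78.0
lever_tip 0.77 [297.  299.3  65. ] -173.0
lever_tip 0.76 [491.9 411.8  65. ] 109.0
spout_outlet 0.71 [533.5  53.4 104. ] 
tumbler 0.61 [519.   71.6   0. ] 
tumbler 0.59 [ 3.945e+02 -3.000e-01  0.000e+00] 
top rim 133 [524.7  71.4  71.5]
spout line [  0.78  -0.63 572.62  26.8 ] 351 max r 158.73626651215696
scene rim 185 [525.4  71.5  72.4]
spout line [  0.77  -0.63 578.1   28.7 ] 276 max r 157.96289075089263
```

View pics/crop4.png

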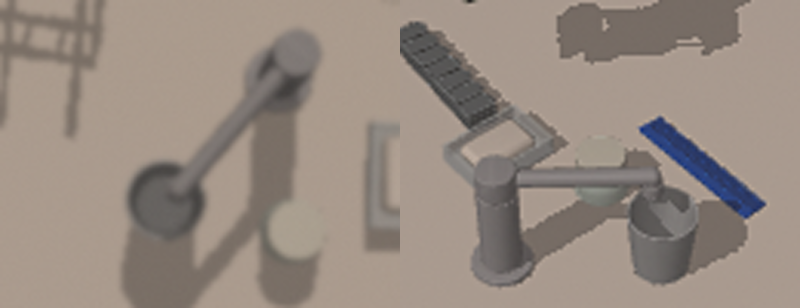

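The top view shows the spout's end at crop (182,187), just up-right of the mouth's middle at (165,200). I'll measure the remaining angle more carefully.

```bash
cat > fit.py <<'E'
from h import *
from scipy.optimize import least_squares
Q=[];H=[];F=[];T=[]
for n in('top','scene'):
    m=env.camera_model(n); im,d=env.get_image(n)
    vs,us=np.nonzero(d>0); P=np.array([at_depth(m,u,v,d[v,u]) for v,u in zip(vs,us)])
    rel=P[:,:2]-[643,-35]; r=np.hypot(*rel.T); a=np.degrees(np.arctan2(rel[:,1],rel[:,0]))
    Q.append(P[(r>28)&(r<165)&(P[:,2]>116)&(P[:,2]<145)&(a>110)&(a<165)])
    H.append(P[(r<30)&(P[:,2]>20)&(P[:,2]<108)])
    T.append(P[(np.hypot(P[:,0]-525,P[:,1]-71)<46)&(P[:,2]>15)&(P[:,2]<75)])
Q,H,T=map(np.vstack,(Q,H,T))
# column: cylinder of radius 21
f=least_squares(lambda c:np.hypot(H[:,0]-c[0],H[:,1]-c[1])-21,[643,-35],loss='soft_l1').x
# spout tube: radius 9 about axis at z=127 through column
def e(p):
    u=np.array([np.cos(p[0]),np.sin(p[0])]); s=(Q[:,:2]-f)@np.array([-u[1],u[0]]); return np.hypot(s,Q[:,2]-127-p[1])-9
g=least_squares(e,[np.radians(138),0],loss='soft_l1').x
u=np.array([np.cos(g[0]),np.sin(g[0])]); along=(Q[:,:2]-f)@u; o=f+150*u
print('column',f,len(H),'spout deg',np.degrees(g[0]),'dz',g[1],'rms',np.sqrt((e(g)**2).mean()),'end',np.percentile(along,99))
t=np.array([525,71.4]); w=t-f; print('outlet',o,'tumbler ang/r',np.degrees(np.arctan2(w[1],w[0])),np.hypot(*w),'dist',np.hypot(*(t-o)))
E
python3 fit.py
```

```text
column [646.46114541 -35.27086595] 311 spout deg 140.01866233755126 dz 0.7728347020084855 rms 2.1212778575088893 end 158.4043756860225
outlet [531.5230798   61.10984308] tumbler ang/r 138.7094149035687 161.65235379796914 dist 12.183509330355847
```

Run:
```python
from h import *
from scipy.optimize import least_squares
for n in('top','scene'):
    m=env.camera_model(n); im,d=env.get_image(n)
    vs,us=np.nonzero(d>0); P=np.array([at_depth(m,u,v,d[v,u]) for v,u in zip(vs,us)])
    r=np.hypot(P[:,0]-523,P[:,1]-71)
    R=P[(r<50)&(r>26)&(P[:,2]>70)&(P[:,2]<86)]
    print(n,len(R),least_squares(lambda c:np.hypot(R[:,0]-c[0],R[:,1]-c[1])-35,[523,71],loss='soft_l1').x, np.round(R.min(0)),np.round(R.max(0)))
m=env.camera_model('wrist'); print('cam',-np.array(m['R']).T@np.array(m['t']),'centre',at_z(m,256,192,78),'top',at_z(m,256,20,78),proj(m,(525,71,78)),proj(m,(531,61,104)))
```

```text
top 108 [524.83500341  71.4521689 ] [490.  36.  71.] [560. 107.  82.]
scene 101 [525.97715251  71.47963009] [489.  35.  70.] [563. 107.  81.]
cam [ 583.48150859 -151.9194575   330.43346505] centre [ 533.88524692 -214.34172359   78.        ] top [623.66227129 -98.60023496  78.        ] [   0.92969961 -102.42198934] [ -17.36163788 -124.43828594]
```

Tumbler firmly at (525,71); outlet estimated at about (531,61), roughly 12 mm off, mostly radial. I'll verify with the wrist camera from above.

Call:
servo_tool:
  moves: "0 0 30 0 0 0 1;0 0 30 0 0 0 1;-6.5 30 10 0 0 0 1;-6.5 30 10 0 0 0 1;-6.5 30 10 0 0 0 1;-6.5 30 10 0 0 0 1;-6.5 30 10 0 0 0 1;-6.5 30 8 0 0 0 1;-6.5 30 0 0 0 0 1;-6.5 30 0 0 0 0 1;0 0 0 0 0 0 1;0 0 0 0 0 0 1"

```text
time: 14.35
tcp_pos: [481.4, 23.7, 290.3]
tcp_rot: [-0.669, 0.669, -0.228, 0.228]
ft_force: [-0.4, -0.8, -0.2]
width: 0.006
```

Run:
```python
from h import *
from scipy.optimize import least_squares
s=env.sense(); m=env.camera_model('wrist'); im,d=env.get_image('wrist'); o=im[:,:,::-1].copy()
print(s['tcp_pos'])
for X,c in(((525,71.4,78),(0,0,255)),((531,61,104),(0,255,0)),((646,-35,140),(255,0,0))):
    p=proj(m,X); print(X,np.round(p)); cv2.circle(o,tuple(int(v) for v in p),3,c,-1)
for t,z in(('spout_outlet',104),('tumbler',0),('tap',0)):
    for r in env.tip_of('wrist',t)[:2]:
        u,v=r['position'][0]*512,r['position'][1]*384; print(t,r['score'],u,v,at_z(m,u,v,z))
vs,us=np.nonzero(d>0); P=np.array([at_depth(m,u,v,d[v,u]) for v,u in zip(vs,us)])
r=np.hypot(P[:,0]-523,P[:,1]-71); R=P[(r<50)&(r>26)&(P[:,2]>72)&(P[:,2]<84)]
if len(R): print(len(R),'rim',least_squares(lambda c:np.hypot(R[:,0]-c[0],R[:,1]-c[1])-35,[523,71],loss='soft_l1').x)
N=P[(np.hypot(P[:,0]-531,P[:,1]-61)<80)&(P[:,2]>116)&(P[:,2]<142)]
u=np.array([-np.cos(np.radians(40)),np.sin(np.radians(40))])
if len(N):
  l=cv2.fitLine(N[:,:2].astype(np.float32),cv2.DIST_HUBER,0,.01,.01).ravel(); print(len(N),'tube',l,np.degrees(np.arctan2(l[1],l[0])),'end',N[np.argsort(N[:,:2]@u)[-5:]])
cv2.imwrite('pics/w5.png',o)
```

```text
[481.35984189  23.73275269 290.33876822]
(525, 71.4, 78) [261. 120.]
(531, 61, 104) [270. 125.]
(646, -35, 140) [406. 132.]
spout_outlet 0.61 271.9232 123.80160000000001 [533.4962012   60.86853916 104.        ]
tumbler 0.94 260.608 119.5008 [523.83492638  68.98869818   0.        ]
tap 0.86 361.3184 127.1808 [645.06318267 -39.97694626   0.        ]
422 rim [525.67380412  70.01254604]
1259 tube [  0.7665482   -0.64218676 558.2765      39.02533   ] -39.95507 end [[522.81717133  65.6229202  119.49904695]
 [523.51474299  66.53865277 119.46493069]
 [524.20801117  67.44380582 119.2940393 ]
 [524.87088621  68.25305799 117.57005732]
 [525.56292925  69.1505626  117.23128687]]
```

View pics/w5.png

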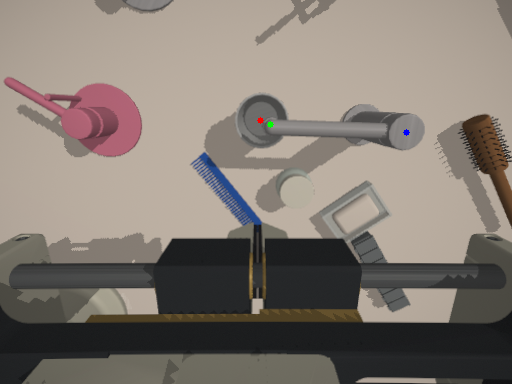

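The wrist view shows the spout's end, at (270,125), inside the tumbler's mouth, whose middle is at (261,120). The tube line passes 3 mm from the tumbler's axis. The rest is radial, for a total of about 12 mm, under the 20 mm limit. The arm is clear, so I'm handing in.

```bash
python3 -c "
from h import *
print(env.hand_in(), env.sense()['time'])"
```

```text
the job is handed in; nothing more can be done
the job is handed in; nothing more can be done
```

I shut the chrome mixer's lever and swung the spout over the tumbler, then handed the job in at about 15 s of the 51 s allowed. The hand-in gives no verdict, so the results below are my own measurements.

- **Lever:** I pushed it clockwise until it stopped dead, with the force rising to about 20 N while it did not move. The scene camera then read it at about 104.6°, against about 104.4° expected from the pin's position. The top camera (107°) and the tip detector (105–111°) read a few degrees higher. I trusted the force at the stop over those.
- **Spout:** I swung it about 68°. The wrist camera puts the mouth about 12 mm from the tumbler's axis, inside the 20 mm limit. Only about 3 mm of that is sideways; the rest is radial and cannot be pushed out. Single detector readings of the mouth ranged from about 10 to 20 mm off.
- **Tumbler and other things:** The tumbler measured the same before and after, at about (525, 71), and upright. I saw no bystander moved in the pictures but did not measure each one at the end. The gripper finished clear, about 290 mm above the ledge.

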